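Hold the offset lever level over its checking fixture

ROBOT

A 6-joint arm with a two-finger parallel gripper is mounted at the origin on the work surface. World frame = base frame: x ahead of the robot, y to its left, z up, the work surface at z = 0. Lengths are in m, angles in rad, forces in N, time in s.
With the tool pointing down it reaches from about 0.3 to 0.85 m from the base axis. Payload 5.4 kg.
Tool frame: the origin (TCP) lies at the very end of the fingers, on their centre line; the grasp point (between the pads) lies 19 mm behind it; z points along the fingers, y is the direction in which the jaws open and shut (so a half turn about z gives the same grasp; the last joint's range is limited). The gripper opens to 85 mm and grips with 20 to 120 N. Pads are 22 mm wide; open, the fingers measure 114 mm over their backs; the gripper's body (76 mm by 85 mm) begins 54 mm behind the grasp point. The pads swing forward as they close: fully open they stand 13 mm farther back than shut.
Start: joints at [-1.471, 0.158, 1.597, -0, 1.386, -0.21], TCP at [0.175, -0.548, 0.231] pointing down, gripper open.
Joint ranges: [-2.91, 2.91], [-0.94, 2.29], [0.18, 2.7], [-1.29, 4.43], [0.17, 2.64], [-3, 3]. Speed limits (rad/s): [2.57, 2.57, 3.14, 3.14, 3.14, 3.14].

INTERFACE

Orientations are given as [roll, pitch, yaw] about the fixed x, y, z axes, in that order (R = Rz(yaw) Ry(pitch) Rx(roll)).
In Python, from workcell import telemetry, optics, ticket gives the robot as it stands. The module is installed in compiled form; this text tells all that it offers.
- The arm moves only by the tool arm_command, never from a script. Its argument "series" is one flat list of numbers, 6 for each row, row after row: the shift along the world's x, y, z in m, then the turn, a rotation vector about the world's x, y, z in degrees. In form: [dx, dy, dz, wx, wy, wz, dx, dy, dz, wx, wy, wz, ...]. A call has 1 to 20 rows; each row is the pose to reach, as a shift and turn from the pose commanded when the call began; what a row does not reach only later rows make up. A row lasts 1/12 s, in which the tool goes at most 41.7 mm and 7.16 degrees, less where a joint would pass 70% of its speed; a pose out of reach is approached as far as the arm can. A call with a gripper value outside its range is refused whole. "fingers" is the opening, from 0 (shut) to 1 (fully open), set as the call begins (left out, the last holds). The fingers move at their own pace and stop on an object; "squeeze" is the grip in N (left out, the last holds). Time passes only in rows, so rows that repeat a pose let the fingers close. It gives the time, the measured TCP pose, the force and the opening at its end, in the units of the state.
- telemetry.observe(): the state, without advancing time (a new reading comes with each control period).
- optics.snapshot(name): name is "scene" or "side" or "wrist"; returns a dict with "color" (420x560x3 uint8, blue, green, red), "mtx" (3x3 intrinsics, pixels), "dist" ([k1, k2, p1, p2, k3] as OpenCV has them; the pictures are not rectified), "R" (3x3) and "t" (3): a world point X has camera coordinates R X + t; the wrist camera has in their place "T_tool_cam" (4x4, takes a point from camera to tool coordinates, whose origin is the TCP and whose axes are the flange's). Camera axes: x right, y down, z forward; pixel columns grow to the right and rows downward; lengths in m; the calibration is good to about 2 mm. A picture is of the moment at which its call begins: read the wrist's pose just before it. There is no depth.
- ticket.hand_in(): hands the job in, once; it reports no verdict.
The state is a dict: "t": time; "qpos": joint angles; "qvel": joint speeds; "tau": joint torques, N m; "position": TCP position; "ee_rot": TCP orientation; "ft_force": force on the tool from outside, world axes, zero at the start; "moment": the same for the moment, N m; "grip_width": finger opening in m.
Only numpy, scipy, OpenCV 4.12 (cv2) and the standard library are available. Lean on these libraries where they do the work, as an engineer would, in place of code of your own. Each camera call takes 0.05 s, during which the arm holds its last target. There are 200 camera calls.

TASK

On the checking fixture, first turn the hub so that the long end of its key points along the white line at the rest, and let go of it. Then pick up the offset lever (the one with the big slotted boss) by its balance point, never letting it tip, and hold it level above the fixture, boss over the hub and small eye over the rest, roughly 5 cm clear above the key, without it touching the fixture. Finish while holding it there; leave the other things on the bench alone.

Things in the scene. Friction and masses are not known exactly. Their poses are not given: they have to be found in the camera images.
- fixture: Checking fixture, bolted to the bench: dark steel base plate 300 x 90 x 16 mm with a turning hub near one end and the rest near the other. Origin on the bench directly under the hub's axis; x runs along the plate to the rest (200 mm away), z up. The plate spans x = -50 to 250 mm. A thin white line runs on the plate from the hub to the rest.
- fixture_axis (a point): Point on the hub's vertical axis at the height of the key's top, 54 mm above the bench. Axes as the fixture.
- fixture_rest (a point): Rest: steel pad 36 x 68 mm, top 24 mm above the bench, between two cheeks reaching 40 mm above the bench, 40 mm apart. The point is the centre of the pad's top, 200 mm from the hub's axis.
- hub (a joint): Angle of the hub about its vertical axis, rad, counter-clockwise from above positive; 0 = the key's long end points at the rest along the white line. Starts turned away, turns between -1.6 and 1.6, stays where it is left (friction 0.08 N m). The hub is a disc 60 mm across, top 24 mm above the bench, carrying the upright key.
- key_end (a point): Upper tip of the long end of the hub's key, 54 mm above the bench; x points along the key away from the axis. The key is an upright steel plate 10 mm thick, 24 to 54 mm above the bench, reaching 27 mm from the axis on its long end and 12 mm on the other. Turn it by pinching it across its thickness on the axis.
- lever_balance (a point): Balance point of the offset lever: its centre of mass in plan, on the arm, 63 mm from the boss's axis towards the eye and half-way up the arm, 23 mm above the lever's underside (and above the bench as it lies). x along the arm to the eye, z up. The arm is straight, 16 mm wide, 18 mm high, from 14 to 32 mm above the underside; the boss ends 39 mm and the eye begins 184 mm from the boss's axis.
- lever_boss (a point): Axis of the lever's boss, 19 mm above its underside; axes as lever_balance. The boss is about 60 mm across and has a 28 mm bore with a keyway 15 mm wide, open towards the arm.
- lever_eye (a point): Axis of the lever's round eye (32 mm across), 200 mm from the boss's axis, 19 mm above the underside.
- lever: The offset lever: loose aluminium casting of about 0.5 kg (0.38 to 0.58), 246 mm long, 38 mm high, a big slotted boss at one end and a smaller round eye at the other, joined by a straight arm. Origin on its underside on the boss's axis, x to the eye, z up.
- link_mid (a point): Bystander: a straight aluminium link 200 mm long, 26 mm high, with equal 30 mm eyes at both ends, lying loose on the bench; point at its centre. It may lie in either of the two places where the lever can lie.
- ring_gauge: Bystander: steel ring gauge, 64 mm across, 22 mm high, beside the fixture; origin under its centre.
- plug_gauge: Bystander: upright steel plug gauge, 26 mm across at the head, 50 mm high; origin under its centre.
- gauge_block: Bystander: steel gauge block 60 x 30 x 12 mm; origin under its centre.
- setting_disc: Bystander: dark steel disc 48 mm across, 16 mm high; origin under its centre.
- mouse: Bystander: black computer mouse 110 x 60 mm, 34 mm high; origin under its centre.
Things that resemble listed ones, but are neither listed nor needed, are in the scene too. What is shaped like the lever but blue is not meant.

How it is judged:
By the outcome, as a careful person would: the job done as asked, in the order asked, and still so for the second after the job is handed in, while the arm keeps its last pose, push and grip.
It also fails if it takes over 61 s, if anything falls off the work surface, if the arm or the gripper's body presses on something with over 40 N, if the wrist force passes 120 N, or if a joint passes its speed limit or range.

## Working session

There is one attempt and no reset: what is moved stays moved. The work goes in short steps, Python scripts to look and compute and a tool call to move; the robot and the scene stay as the last step left them, time stands still between calls to the robot, and variables do not carry over. Pictures are saved under pics/ and viewed, about 8 in all and at most 12, crops included, and the job is handed in when it is done.

Besides the shell and the picture viewer there is one more tool, called after "Call:" in YAML: its name, and indented under it one key for each argument. arm_command: Moves the arm, as the interface text tells. Its arguments: {"type":"object","properties":{"series":{"type":"array"},"fingers":{"type":"number"},"squeeze":{"type":"number"}},"required":["series"]}

```bash
mkdir -p pics
cat > h.py <<'E'
import numpy as np, cv2, pickle
from workcell import telemetry, optics, ticket
from scipy.spatial.transform import Rotation as Rn
def snap(name,fn):
    s=telemetry.observe(); d=optics.snapshot(name)
    if name=='wrist':
        T=np.eye(4); e=np.array(s['ee_rot'])
        T[:3,:3]=e if e.shape==(3,3) else Rn.from_euler('xyz',e).as_matrix()
        T[:3,3]=s['position']; C=T@np.array(d['T_tool_cam']); Ci=np.linalg.inv(C)
        d['R'],d['t']=Ci[:3,:3],Ci[:3,3]
    d={k:np.array(v) for k,v in d.items()}
    cv2.imwrite(f'pics/{fn}.png',d['color']); pickle.dump(d,open(f'pics/{fn}.pkl','wb')); return d
def load(fn): return pickle.load(open(f'pics/{fn}.pkl','rb'))
def px2w(d,px,z):
    p=cv2.undistortPoints(np.array(px,float).reshape(-1,1,2),d['mtx'],d['dist']).reshape(-1,2)
    r=np.c_[p,np.ones(len(p))]@d['R']; c=-d['R'].T@d['t'].ravel()
    return c+r*((np.broadcast_to(z,len(p))-c[2])/r[:,2])[:,None]
def w2px(d,X): return cv2.projectPoints(np.array(X,float).reshape(-1,3),cv2.Rodrigues(d['R'])[0],d['t'].astype(float),d['mtx'],d['dist'])[0].reshape(-1,2)
E
python3 - <<'E'
from h import *
print(telemetry.observe())
a=snap('scene','s0');b=snap('side','d0');c=snap('wrist','w0')
for d in(a,b,c): print(-d['R'].T@d['t'].ravel(), d['R'][2])
E
```

```text
{'t': 0.0, 'qpos': array([-1.47111310e+00,  1.59074063e-01,  1.59821118e+00,  9.19307028e-06,
        1.38619261e+00, -2.10087922e-01]), 'qvel': array([ 7.14427969e-04, -9.75780688e-04,  1.03594787e-04,  6.72133813e-05,
        1.35905031e-03,  4.74557220e-04]), 'tau': array([-2.46257372e-05, -3.95991004e+01, -3.31433523e+01, -1.66814348e-04,
        8.36742605e-03,  1.29830286e-05]), 'position': array([ 0.17521264, -0.54703635,  0.23031338]), 'ee_rot': array([-3.13975079e+00, -4.01985920e-04,  3.09769079e-01]), 'ft_force': array([ 0.34931178, -0.31191466, -0.87941615]), 'moment': array([ 0.03358473, -0.00158989,  0.008946  ]), 'grip_width': 0.08525306054334818}
[ 1.15397707 -0.13401855  1.11247281] [-0.55463033  0.08085206 -0.82815949]
[0.28015936 1.23456017 0.91067645] [ 0.10968004 -0.83063833 -0.54590315]
[ 0.25654373 -0.52236979  0.37298675] [-0.30901442 -0.09750029 -0.94604639]
```

View pics/s0.png

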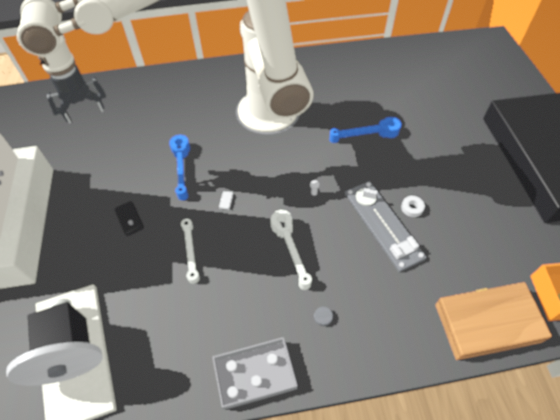

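View pics/d0.png

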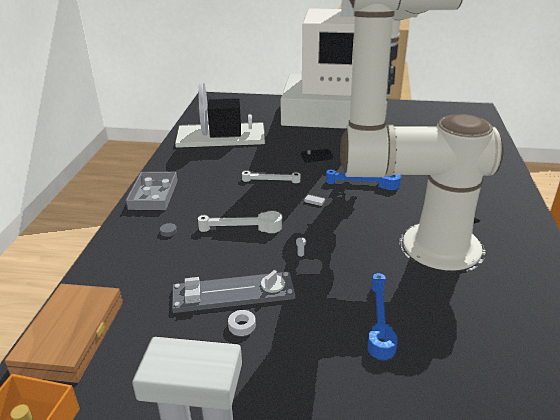

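The scene view has the lever's boss at about (283,222) and its eye at (306,281), with the hub at (367,197) and the rest at (404,248). In the side view the lever's boss is at (271,222), its eye at (204,223), the hub at (272,283) and the rest at (193,288). I'll zoom in on both.

Run:
```python
from h import *
a=load('s0')['color'][170:300,260:440];b=load('d0')['color'][200:330,160:310]
A=cv2.resize(a,None,fx=4.4,fy=4.4,interpolation=cv2.INTER_CUBIC)
cv2.imwrite('pics/s0c.png',A)
cv2.imwrite('pics/d0c.png',cv2.resize(b,None,fx=4.5,fy=4.5,interpolation=cv2.INTER_CUBIC))
```

```text
(no output)
```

View pics/s0c.png

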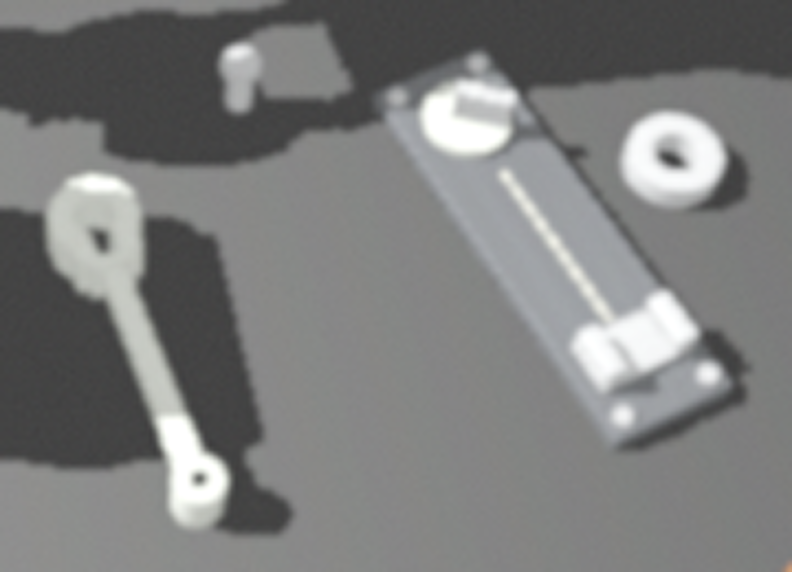

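View pics/d0c.png

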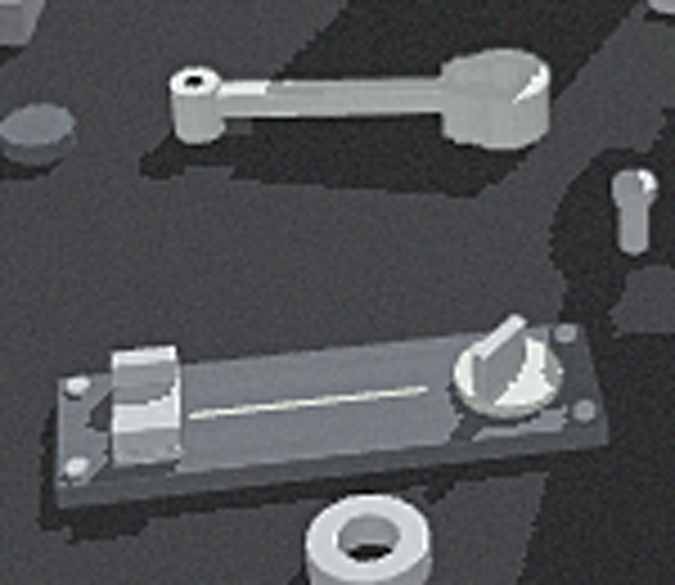

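Run:
```python
from h import *
a=load('s0');b=load('d0')
A=lambda p:np.array(p)/4.4+[260,170]
B=lambda p:np.array(p)/4.5+[160,200]
for n,pa,pb,z in [('line',[(505,172),(610,320)],[(425,389),(192,415)],.016),
 ('screws h h r r',[(397,97),(478,62),(623,415),(708,373)],[(565,333),(583,410),(78,385),(76,466)],.018),
 ('keytop',[(460,88),(516,98)],[(518,318),(480,357)],.054),
 ('boss top, eye top',[(95,222),(200,480)],[(497,75),(194,80)],.038),
 ]:
  print(n);print(px2w(a,A(pa),z)[:,:2].round(4).tolist());print(px2w(b,B(pb),z)[:,:2].round(4).tolist())
```

```text
line
[[0.4939, 0.2543], [0.6173, 0.2889]]
[[0.4909, 0.2482], [0.6148, 0.2845]]
screws h h r r
[[0.4211, 0.197], [0.4015, 0.2616], [0.6852, 0.2748], [0.6665, 0.3381]]
[[0.419, 0.1937], [0.4009, 0.2569], [0.6837, 0.2702], [0.6655, 0.3331]]
keytop
[[0.4454, 0.2303], [0.4602, 0.2655]]
[[0.441, 0.2262], [0.4568, 0.261]]
boss top, eye top
[[0.4978, -0.0313], [0.6904, 0.0004]]
[[0.4927, -0.0333], [0.6877, -0.0043]]
```

Call:
arm_command:
  series: [0.01,0.025,0,0,0,2,0.02,0.06,0,0,0,4,0.032,0.095,0,0,0,6,0.045,0.13,0,0,0,9,0.058,0.165,0,0,0,12,0.07,0.2,0,0,0,15,0.082,0.235,0,0,0,18,0.095,0.27,0,0,0,21,0.107,0.305,0,0,0,24,0.12,0.34,0,0,0,27,0.132,0.375,0,0,0,30,0.145,0.41,0,0,0,33,0.158,0.445,0,0,0,36,0.17,0.48,0,0,0,39,0.182,0.515,0,0,0,42,0.195,0.55,0,0,0,44,0.207,0.585,0,0,0,46,0.218,0.62,0,0,0,48,0.228,0.645,0,0,0,49,0.235,0.665,0,0,0,49]
  fingers: 1

```text
t: 1.82
position: [0.4103, 0.1198, 0.231]
ee_rot: [-3.141, -0.0, 1.168]
ft_force: [-0.1, -1.1, 0.5]
grip_width: 0.0852
```

Call:
arm_command:
  series: [0.005,0.025,0,0,0,0,0.015,0.055,0,0,0,0,0.025,0.085,0,0,0,0,0.033,0.11,0,0,0,0,0.037,0.12,0,0,0,0,0.037,0.12,0,0,0,0]

```text
t: 2.32
position: [0.4473, 0.2388, 0.2309]
ee_rot: [-3.141, 0.0, 1.168]
ft_force: [-0.5, -0.0, -0.9]
grip_width: 0.0853
```

Run:
```python
from h import *
import time
c=snap('wrist','w1'); s=telemetry.observe(); print(s['t'],s['position'],np.degrees(s['ee_rot']),s['qvel'].round(3),s['ft_force'])
```

```text
2.3667 [0.44700946 0.23754402 0.23084151] [-1.79957772e+02  6.63087150e-02  6.68421252e+01] [-0.033 -0.029  0.027 -0.007  0.004 -0.006] [-0.76747713 -1.05370167 -0.31014462]
```

View pics/w1.png

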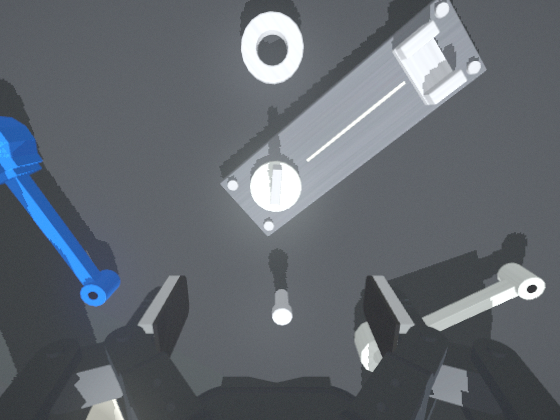

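The wrist view shows the hub disc at (275,187) and the key's top at about (277,165)–(277,205), pointing nearly up in the image. The white line runs (307,160)–(405,83). I'll overlay the model to measure it.

Run:
```python
from h import *
d=load('w1')
print('screws',px2w(d,[(233,185),(268,226),(442,10),(474,67)],.018)[:,:2].round(4).tolist())
print('line',px2w(d,[(307,160),(405,83)],.016)[:,:2].round(4).tolist(),'disc',px2w(d,[(275.5,187)],.024).round(4))
print('eye',px2w(d,[(531,288)],.038).round(4))
def fix(img,hub,th,ka):
    R=lambda a:np.array([[np.cos(a),-np.sin(a)],[np.sin(a),np.cos(a)]])
    def dr(P,z,ang,col):
        X=np.c_[np.array(P)@R(ang).T+hub,np.full(len(P),z)]
        cv2.polylines(img,[((w2px(d,X)-o+.5)*f*16).astype(int)],True,col,1,cv2.LINE_AA,4)
    dr([(-.05,-.045),(.25,-.045),(.25,.045),(-.05,.045)],.016,th,(0,255,0))
    t=np.linspace(0,6.28,60); dr(.03*np.c_[np.cos(t),np.sin(t)],.024,0,(0,0,255))
    dr([(-.012,-.005),(.027,-.005),(.027,.005),(-.012,.005)],.054,th+ka,(255,0,255))
f=5;o=np.array([200,110])
im=cv2.resize(d['color'][110:250,200:360],None,fx=f,fy=f,interpolation=cv2.INTER_CUBIC)
fix(im,np.array([.447,.238]),np.radians(16.2),np.radians(51))
cv2.imwrite('pics/w1c.png',im[:,:800])
```

```text
screws [[0.4018, 0.2566], [0.4191, 0.1929], [0.6671, 0.3342], [0.686, 0.2711]]
line [[0.4928, 0.2494], [0.6178, 0.2844]] disc [[0.4476 0.2361 0.024 ]]
eye [[ 0.6886 -0.0024  0.038 ]]
```

View pics/w1c.png

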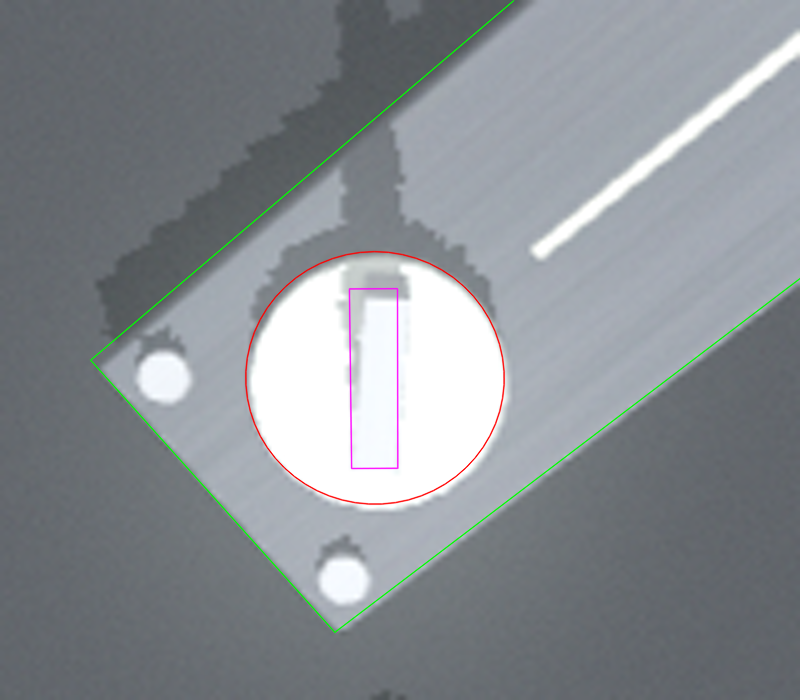

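The overlay fits to about 1 mm, with the hub near (0.4475, 0.2365), the plate at 16.2° and the key at 67°. I'll descend and pinch.

Call:
arm_command:
  series: [0,-0.001,-0.02,0,0,0,0,-0.001,-0.055,0,0,0,0,-0.001,-0.09,0,0,0,0,-0.001,-0.12,0,0,0,0,-0.001,-0.145,0,0,0,0,-0.001,-0.165,0,0,0,0,-0.001,-0.18,0,0,0,0,-0.001,-0.19,0,0,0,0,-0.001,-0.197,0,0,0,0,-0.001,-0.201,0,0,0,0,-0.001,-0.201,0,0,0]

```text
t: 3.28
position: [0.4472, 0.2359, 0.0302]
ee_rot: [-3.141, 0.0, 1.164]
ft_force: [0.1, 0.4, -0.1]
grip_width: 0.0854
```

Call:
arm_command:
  series: [0,0,0,0,0,0,0,0,0,0,0,0,0,0,0,0,0,0,0,0,0,0,0,0,0,0,0,0,0,0,0,0,0,0,0,0,0,0,0,0,0,0,0,0,0,0,0,0,0,0,0,0,0,0,0,0,0,0,0,0,0,0,0,0,0,0,0,0,0,0,0,0]
  fingers: 0
  squeeze: 40

```text
t: 4.28
position: [0.4457, 0.2369, 0.0304]
ee_rot: [-3.138, 0.001, 1.165]
ft_force: [-6.6, 2.5, 6.9]
grip_width: 0.0095
```

Call:
arm_command:
  series: [-0.001,0.0005,0,0,0,0,-0.0015,0.001,0,0,0,-2,-0.0015,0.001,0,0,0,-5,-0.0015,0.001,0,0,0,-8,-0.0015,0.001,0,0,0,-11,-0.0015,0.001,0,0,0,-14,-0.0015,0.001,0,0,0,-17,-0.0015,0.001,0,0,0,-20,-0.0015,0.001,0,0,0,-23,-0.0015,0.001,0,0,0,-26,-0.0015,0.001,0,0,0,-29,-0.0015,0.001,0,0,0,-32,-0.0015,0.001,0,0,0,-35,-0.0015,0.001,0,0,0,-38,-0.0015,0.001,0,0,0,-41,-0.0015,0.001,0,0,0,-44,-0.0015,0.001,0,0,0,-47,-0.0015,0.001,0,0,0,-49,-0.0015,0.001,0,0,0,-50.5,-0.0015,0.001,0,0,0,-50.5]

```text
t: 5.95
position: [0.4458, 0.2368, 0.0304]
ee_rot: [3.141, 0.001, 0.283]
ft_force: [-1.4, -4.7, 3.4]
grip_width: 0.0092
```

Run:
```python
from h import *
s=telemetry.observe(); print(s['t'],s['position'],np.degrees(s['ee_rot']),s['ft_force'],s['moment'],s['grip_width'])
```

```text
5.95 [0.44579566 0.23682942 0.03043243] [1.79939663e+02 3.07949908e-02 1.62316324e+01] [-1.43260408 -4.69147363  3.39748111] [-0.53209937  0.14799444 -0.05026029] 0.009195759362422215
```

Call:
arm_command:
  series: [0,-0.001,0,0,0,0,0,-0.001,0,0,0,0]

```text
t: 6.12
position: [0.4458, 0.2368, 0.0304]
ee_rot: [-3.141, -0.0, 0.284]
ft_force: [-1.8, 2.2, 1.7]
grip_width: 0.0092
```

Call:
arm_command:
  series: [0,0,0,0,0,0,0,0,0,0,0,0,0,0,0,0,0,0,0,0,0,0,0,0,0,0,0,0,0,0,0,0,0,0,0,0,0,0,0.01,0,0,0,0,0,0.03,0,0,0,0,0,0.06,0,0,0,0,0,0.095,0,0,0,0,0,0.13,0,0,0,0,0,0.16,0,0,0,0,0,0.185,0,0,0,0,0,0.2,0,0,0,0,0,0.2,0,0,0]
  fingers: 0.4

```text
t: 7.37
position: [0.4481, 0.237, 0.2356]
ee_rot: [3.141, -0.009, 0.284]
ft_force: [0.4, 0.5, 0.6]
grip_width: 0.0341
```

Run:
```python
from h import *
s=telemetry.observe(); print(s['t'],s['position'],np.degrees(s['ee_rot']),s['ft_force'],s['grip_width'])
d=snap('wrist','w2')
R=lambda a:np.array([[np.cos(a),-np.sin(a)],[np.sin(a),np.cos(a)]])
f=1;im=d['color'].copy();hub=np.array([.4465,.236]);th=np.radians(16.2)
def dr(P,z,ang,col):
    X=np.c_[np.array(P)@R(ang).T+hub,np.full(len(P),z)]
    return w2px(d,X)
c=w2px(d,[[*hub,.03]])[0].astype(int); o=c-[80,90]; o=np.maximum(o,0);f=5
im=cv2.resize(d['color'][o[1]:o[1]+120,o[0]:o[0]+160],None,fx=f,fy=f,interpolation=cv2.INTER_CUBIC)
for P,z,col in [([(-.05,-.045),(.25,-.045),(.25,.045),(-.05,.045)],.016,(0,255,0)),([(-.012,-.005),(.027,-.005),(.027,.005),(-.012,.005)],.054,(255,0,255)),([(.027,0),(.17,0)],.016,(0,0,255))]:
    cv2.polylines(im,[((dr(P,z,th,col)-o+.5)*f*16).astype(int)],True,col,1,cv2.LINE_AA,4)
cv2.imwrite('pics/w2c.png',im)
```

```text
7.3667 [0.4480948  0.23701482 0.23557738] [179.98085851  -0.51408633  16.25684895] [0.37182585 0.53724299 0.57404015] 0.0341493726124345
```

View pics/w2c.png

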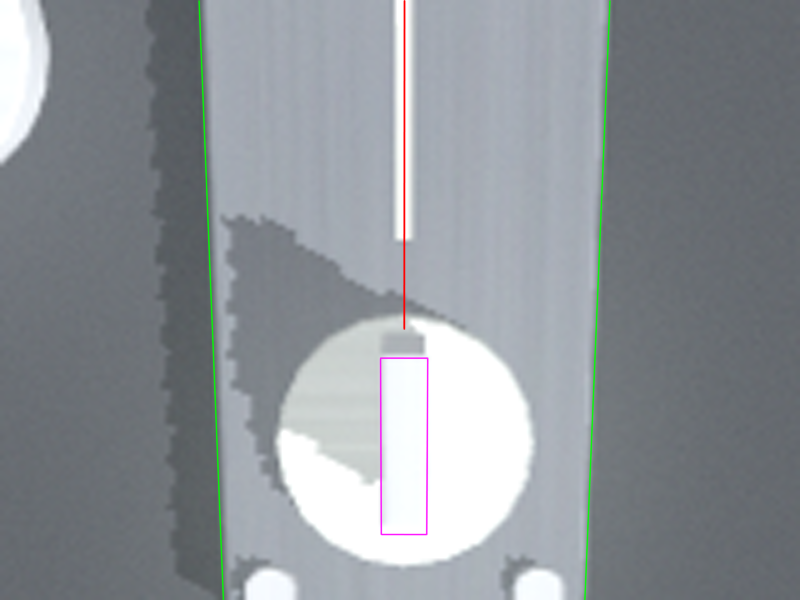

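The overlay lies on the key and the white line, so the hub is aligned and released. Next is the lever.

Call:
arm_command:
  series: [0.007,-0.015,0,0,0,-0.5,0.02,-0.045,0,0,0,-1.5,0.034,-0.08,0,0,0,-2.5,0.048,-0.115,0,0,0,-3.5,0.063,-0.15,0,0,0,-4.5,0.078,-0.185,0,0,0,-5.5,0.091,-0.215,0,0,0,-6.5,0.101,-0.24,0,0,0,-7,0.107,-0.253,0,0,0,-7.5,0.109,-0.258,0,0,0,-7.5,0.109,-0.258,0,0,0,-7.5,0.109,-0.258,0,0,0,-7.5]
  fingers: 0.6

```text
t: 8.42
position: [0.5542, -0.0204, 0.2297]
ee_rot: [-3.14, 0.001, 0.154]
ft_force: [0.4, -0.6, -0.4]
grip_width: 0.0515
```

```bash
cat > ov.py <<'E'
from h import *
R=lambda a:np.array([[np.cos(a),-np.sin(a)],[np.sin(a),np.cos(a)]])
def lev(d,im,boss,th,z0,o,f):
    t=np.linspace(0,6.28,60);c=np.c_[np.cos(t),np.sin(t)]
    for P,z,col in [(.03*c,.038,(0,0,255)),(.016*c+[.2,0],.038,(0,0,255)),([(.039,-.008),(.184,-.008),(.184,.008),(.039,.008)],.032,(0,255,0)),([(.063,-.02),(.063,.02)],.032,(255,0,255))]:
        X=np.c_[np.array(P)@R(th).T+boss,np.full(len(P),z0+z)]
        cv2.polylines(im,[((w2px(d,X)-o+.5)*f*16).astype(int)],True,col,1,cv2.LINE_AA,4)
E
python3 - <<'E'
from ov import *
s=telemetry.observe(); print(s['t'],s['position'],np.degrees(s['ee_rot']),s['ft_force'],s['grip_width'])
d=snap('wrist','w3')
f=2;o=np.array([100,0])
im=cv2.resize(d['color'][0:300,100:480],None,fx=f,fy=f,interpolation=cv2.INTER_CUBIC)
lev(d,im,np.array([.493,-.032]),np.radians(8.8),0,o,f)
cv2.imwrite('pics/w3c.png',im)
E
```

```text
8.4167 [ 0.55416127 -0.02038843  0.2296596 ] [-1.79929137e+02  6.95308109e-02  8.80158677e+00] [ 0.44557452 -0.64078952 -0.40859373] 0.05150374713256105
```

View pics/w3c.png

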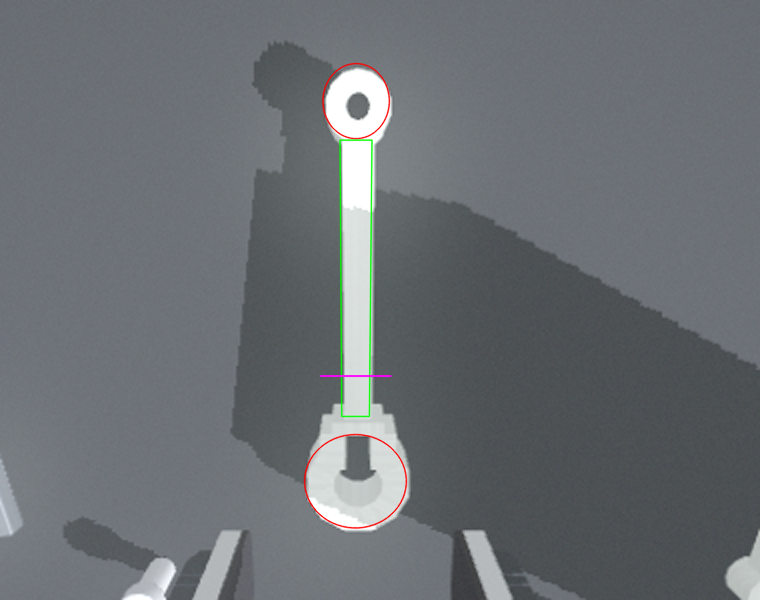

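The model sits about 2 mm too far towards the eye and 1 mm to the left. Corrected, the boss is at (0.4908, -0.0327) and the balance point at (0.553, -0.023). I'll descend.

Call:
arm_command:
  series: [-0.0015,-0.001,-0.02,0,0,0,-0.0015,-0.001,-0.055,0,0,0,-0.0015,-0.001,-0.09,0,0,0,-0.0015,-0.001,-0.12,0,0,0,-0.0015,-0.001,-0.145,0,0,0,-0.0015,-0.001,-0.165,0,0,0,-0.0015,-0.001,-0.185,0,0,0,-0.0015,-0.001,-0.2,0,0,0,-0.0015,-0.001,-0.21,0,0,0,-0.0015,-0.001,-0.218,0,0,0,-0.0015,-0.001,-0.223,0,0,0,-0.0015,-0.001,-0.224,0,0,0,-0.0015,-0.001,-0.224,0,0,0,-0.0015,-0.001,-0.224,0,0,0]

```text
t: 9.63
position: [0.554, -0.0227, 0.0072]
ee_rot: [3.141, -0.001, 0.153]
ft_force: [0.6, -0.1, 0.2]
grip_width: 0.0514
```

Run:
```python
from ov import *
s=telemetry.observe(); print(s['t'],s['position'],np.degrees(s['ee_rot']),s['ft_force'],s['grip_width'])
d=snap('wrist','w4')
im=d['color'].copy()
lev(d,im,np.array([.4908,-.0327]),np.radians(8.8),0,np.zeros(2),1)
cv2.imwrite('pics/w4c.png',im)
```

```text
9.6333 [ 0.55401839 -0.02273059  0.00718923] [ 1.79964320e+02 -8.48215213e-02  8.75554923e+00] [ 0.63620645 -0.12664493  0.23095418] 0.05138090963734904
```

View pics/w4c.png

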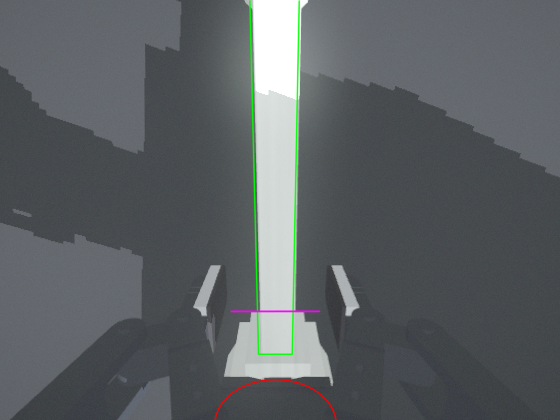

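Run:
```python
from ov import *
th=np.radians(8.8)
def loc(d,p,z): return (np.array([(q[:2]-[.4908,-.0327])@R(th) for q in px2w(d,p,z)])*1e3).round(1).tolist()
d3,d4=load('w3'),load('w4')
h=lambda p:(np.array(p,float)-.5)/2+[100,0]
print('eyehole .038',loc(d3,h([(358,106)]),.038),'eye top edge',loc(d3,h([(358,68)]),.038))
for z in(.038,.032,.014,0): print('neck w3',z,loc(d3,h([(358,404),(358,414),(358,432)]),z))
print('bore bottom .038',loc(d3,h([(358,508)]),.038),'sides',loc(d3,h([(305,482),(410,482)]),.038))
for z in(.038,.032,.014,0): print('neck w4',z,loc(d4,[(278,313),(278,322),(278,378),(278,366)],z))
im=cv2.resize(d3['color'][190:275,210:320],None,fx=7,fy=7,interpolation=cv2.INTER_CUBIC)
im=cv2.convertScaleAbs(im,alpha=1.3,beta=-60); cv2.imwrite('pics/w3d.png',im)
```

```text
eyehole .038 [[200.1, -1.0]] eye top edge [[216.1, -1.0]]
neck w3 0.038 [[50.0, -1.5], [44.1, -1.6], [33.2, -1.6]]
neck w3 0.032 [[48.2, -1.6], [42.2, -1.6], [31.1, -1.6]]
neck w3 0.014 [[42.8, -1.7], [36.5, -1.8], [24.9, -1.8]]
neck w3 0 [[38.6, -1.9], [32.0, -1.9], [20.0, -1.9]]
bore bottom .038 [[-15.0, -1.7]] sides [[2.0, 29.6], [2.0, -32.4]]
neck w4 0.038 [[66.1, -1.6], [61.5, -1.6], [30.4, -1.7], [37.4, -1.6]]
neck w4 0.032 [[61.6, -1.6], [56.8, -1.7], [24.0, -1.7], [31.4, -1.7]]
neck w4 0.014 [[48.3, -1.8], [42.7, -1.8], [5.0, -1.9], [13.5, -1.9]]
neck w4 0 [[37.9, -1.9], [31.7, -1.9], [-9.9, -2.0], [-0.5, -2.0]]
```

View pics/w3d.png

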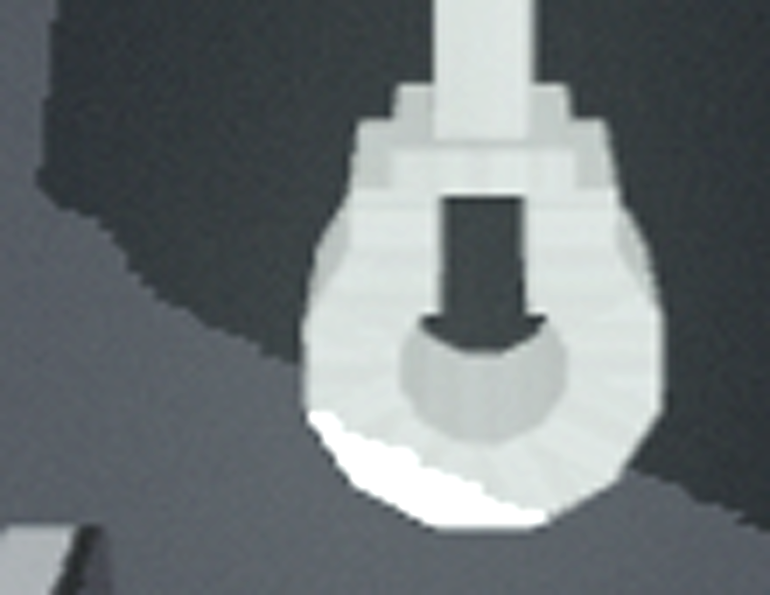

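The neck's lower edge is at 38–39 mm and the eye at 200 mm, which matches the model lengthwise. Sideways the lever is about 1.5 mm to -y, so I'll trim that and close.

Call:
arm_command:
  series: [0,-0.0015,0,0,0,0,0,-0.0015,0,0,0,0,0,-0.0015,0,0,0,0]

```text
t: 9.93
position: [0.5536, -0.0243, 0.0067]
ee_rot: [3.141, -0.001, 0.152]
ft_force: [0.4, -0.4, 0.4]
grip_width: 0.0514
```

Call:
arm_command:
  series: [0,0,0,0,0,0,0,0,0,0,0,0,0,0,0,0,0,0,0,0,0,0,0,0,0,0,0,0,0,0,0,0,0,0,0,0,0,0,0,0,0,0,0,0,0,0,0,0,0,0,0,0,0,0,0,0,0,0,0,0]
  fingers: 0
  squeeze: 70

```text
t: 10.77
position: [0.5534, -0.0241, 0.0065]
ee_rot: [3.142, -0.0, 0.153]
ft_force: [-1.1, 0.5, 5.2]
grip_width: 0.0143
```

Call:
arm_command:
  series: [0,0,0.001,0,0,0,0,0,0.003,0,0,0,0,0,0.006,0,0,0,0,0,0.01,0,0,0,0,0,0.014,0,0,0,0,0,0.017,0,0,0,0,0,0.019,0,0,0,0,0,0.02,0,0,0,0,0,0.02,0,0,0,0,0,0.02,0,0,0,0,0,0.02,0,0,0]

```text
t: 11.68
position: [0.5531, -0.024, 0.0261]
ee_rot: [-3.141, 0.0, 0.153]
ft_force: [0.2, 0.2, -4.5]
grip_width: 0.0147
```

Run:
```python
from ov import *
s=telemetry.observe(); print(s['t'],s['position'],np.degrees(s['ee_rot']),s['ft_force'],s['moment'],s['grip_width'])
d=snap('side','d5'); im=cv2.resize(d['color'][180:260,170:330],None,fx=5,fy=5,interpolation=cv2.INTER_CUBIC)
p=np.array(s['position'])[:2]
lev(d,im,p-.063*np.array([np.cos(s['ee_rot'][2]),np.sin(s['ee_rot'][2])]),s['ee_rot'][2],.02,np.array([170,180]),5)
cv2.imwrite('pics/d5c.png',im)
```

```text
11.6833 [ 0.55308881 -0.02404932  0.02611809] [-1.79991389e+02  2.07434404e-02  8.75217908e+00] [ 0.18800656  0.22236745 -4.50413604] [ 0.01704531 -0.02556578 -0.01616045] 0.014722662589344961
```

View pics/d5c.png

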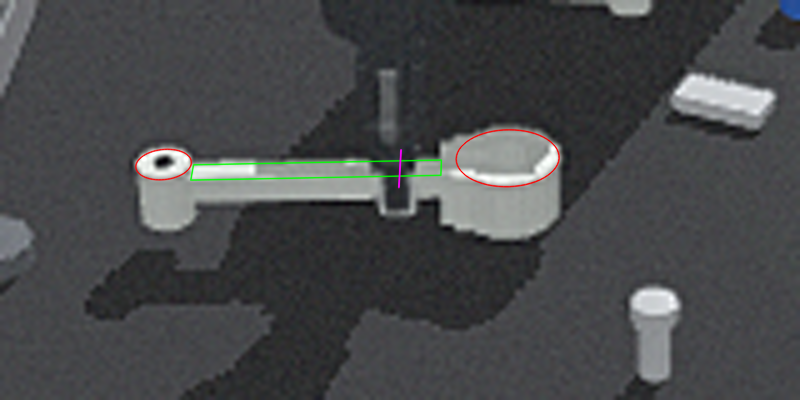

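It lifted level, with a weight of about 4.5 N, and the overlay matches. I'll raise it and carry it over the fixture.

Call:
arm_command:
  series: [0,0,0.004,0,0,0,0,0,0.013,0,0,0,0,0,0.026,0,0,0,0,0,0.041,0,0,0,0,0,0.056,0,0,0,0,0,0.07,0,0,0,0,0,0.081,0,0,0,0,0,0.088,0,0,0,0,0,0.092,0,0,0,0,0,0.094,0,0,0,0,0,0.094,0,0,0]

```text
t: 12.65
position: [0.5532, -0.0241, 0.1203]
ee_rot: [-3.142, 0.0, 0.153]
ft_force: [0.1, -0.3, -5.5]
grip_width: 0.0148
```

Call:
arm_command:
  series: [-0.001,0.004,0,0,0,0.1,-0.002,0.012,0,0,0,0.3,-0.004,0.024,0,0,0,0.6,-0.007,0.04,0,0,0,1,-0.01,0.058,0,0,0,1.5,-0.013,0.077,0,0,0,2,-0.016,0.097,0,0,0,2.6,-0.019,0.117,0,0,0,3.1,-0.023,0.138,0,0,0,3.7,-0.027,0.159,0,0,0,4.3,-0.03,0.179,0,0,0,4.8,-0.033,0.199,0,0,0,5.4,-0.036,0.218,0,0,0,5.9,-0.039,0.235,0,0,0,6.4,-0.042,0.25,0,0,0,6.8,-0.044,0.262,0,0,0,7.1,-0.045,0.27,0,0,0,7.3,-0.046,0.275,0,0,0,7.4,-0.0465,0.278,0,0,0,7.5,-0.0465,0.278,0,0,0,7.5]

```text
t: 14.32
position: [0.5066, 0.2541, 0.1202]
ee_rot: [3.142, 0.0, 0.284]
ft_force: [0.0, 0.3, -5.7]
grip_width: 0.0146
```

Call:
arm_command:
  series: [0,0,-0.001,0,0,0,0,0,-0.004,0,0,0,0,0,-0.007,0,0,0,0,0,-0.009,0,0,0,0,0,-0.01,0,0,0,0,0,-0.01,0,0,0,0,0,-0.01,0,0,0,0,0,-0.01,0,0,0,0,0,-0.01,0,0,0]

```text
t: 15.07
position: [0.5069, 0.2539, 0.1105]
ee_rot: [3.142, -0.0, 0.284]
ft_force: [0.2, 0.3, -5.0]
grip_width: 0.015
```

Run:
```python
from ov import *
s=telemetry.observe(); print(s['t'],s['position'],np.degrees(s['ee_rot']),s['ft_force'],s['moment'],s['grip_width'])
p=np.array(s['position']);y=s['ee_rot'][2];u=np.array([np.cos(y),np.sin(y)]);b=p[:2]-.063*u
print('boss',b,'eye',b+.2*u)
out=[]
for n,(x0,y0,w,h) in {'side':(150,180,170,130),'scene':(330,140,115,130)}.items():
    d=snap(n,n+'6'); f=4.6 if n=='side' else 4.6
    d['color']
    im=cv2.resize(d['color'][y0:y0+h,x0:x0+w],(int(w*3),int(h*3)) if 0 else None,fx=2.8*1,fy=2.8,interpolation=cv2.INTER_CUBIC)
    lev(d,im,b,y,.104,np.array([x0,y0]),2.8)
    hub=np.array([.446,.236]);th=np.radians(16.2)
    for P,z in[([(-.05,-.045),(.25,-.045),(.25,.045),(-.05,.045)],.016)]:
        X=np.c_[np.array(P)@R(th).T+hub,np.full(len(P),z)]
        cv2.polylines(im,[((w2px(d,X)-[x0,y0]+.5)*2.8).astype(int)],True,(0,255,255),1)
    out.append(im)
cv2.imwrite('pics/f6.png',np.hstack(out)[:, :800]); print(np.hstack(out).shape)
```

```text
15.0667 [0.5069274  0.25391254 0.11047876] [ 1.79997671e+02 -2.27099145e-02  1.62507276e+01] [ 0.24608659  0.28018553 -4.97687761] [-0.02214066 -0.0174522  -0.00981451] 0.01496154865859387
boss [0.44644448 0.23628254] eye [0.63845374 0.29225079]
(364, 798, 3)
```

View pics/f6.png

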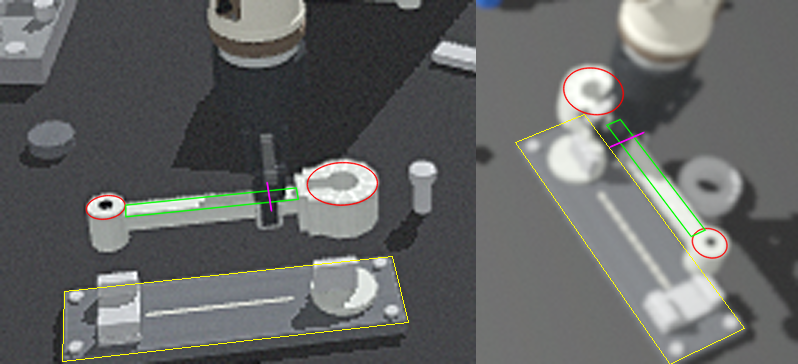

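Both views match the model: the lever is level, with its boss over the hub, its eye over the rest and clear space below. I'm handing in.

```bash
python3 -c "
from h import *
print(ticket.hand_in()); s=telemetry.observe(); print(s['t'],s['position'],s['grip_width'])"
```

```text
the job is handed in; nothing more can be done
None
the job is handed in; nothing more can be done
```

I turned the hub about 50.5° so the key's long end points along the white line, and let go of it. I then picked up the offset lever at its balance point. At hand-in, about 15 s in, I was holding it level over the fixture.

**Last checks:**
- **Key:** after release, the wrist view showed the key lying on the white line (tool yaw 16.23° against the plate's 16.2°). In the final view the lever partly hides the key, so I did not re-measure its angle there.
- **Lever position:** going by the arm's pose, the boss was at (0.446, 0.236), within about 1 mm of the hub axis, and the eye was over the rest. The underside was about 104 mm above the bench, 5 cm above the key. The side and scene pictures matched the model with the lever level.
- **Load:** the force was about 5 N, which is only the lever's weight, so nothing was touching.
- **Disagreement:** the hub position found by pinching the key and the one from the wrist camera differed by about 1 mm; I used a point between them.
- **After hand-in:** my last attempt to read the state was refused, so I have no reading from after it.

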